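# Show the fitter the empty bolt hole and the spare bolt for it

### The arm

A 6-joint arm with a two-finger parallel gripper is mounted at the origin on the work surface. World frame = base frame: x ahead of the robot, y to its left, z up, the work surface at z = 0. Lengths are in mm, angles in degrees, forces in N, time in s.
With the tool pointing down it reaches from about 375 to 925 mm from the base axis. Payload 5.7 kg.
Tool frame: the origin (TCP) lies at the very end of the fingers, on their centre line; the grasp point (between the pads) lies 19 mm behind it; x points along the fingers, z is the direction in which the jaws open and shut, and the axes are right-handed (so a half turn about x gives the same grasp; the last joint's range is limited). The gripper opens to 88 mm and grips with 3 to 60 N. Pads are 20 mm wide; open, the fingers measure 115 mm over their backs; the gripper's body (75 mm by 178 mm) begins 61 mm behind the grasp point.
Start: joints at [62.905, 20.558, 86.54, -0, 72.909, -6.595], TCP at [210.119, 561.972, 222.623] pointing down, gripper open.
Joint ranges: [-170.27, 170.27], [-57.76, 135], [12.27, 136.19], [-55.21, 235.2], [11.17, 155.16], [-170.74, 170.74]. Speed limits (degrees/s): [136.94, 136.94, 180, 180, 180, 180].

### API

Orientations are given as [roll, pitch, yaw] about the fixed x, y, z axes, in that order (R = Rz(yaw) Ry(pitch) Rx(roll)).
In Python, from bench import bot gives the robot as it stands.
- The arm moves only by the tool jog_arm, never from a script. Its argument "rows" is text: rows parted by semicolons, each of 6 numbers parted by spaces: the shift along the tool's x, y, z in mm, then the turn, a rotation vector about the tool's x, y, z in rad. A call has 1 to 12 rows; each row shifts and turns the commanded pose from where the row before left it, along the tool's axes as they then stand; what a row does not reach is not made up. A row lasts 1/10 s, in which the tool goes at most 50 mm and 8.59 degrees, less where a joint would pass 70% of its speed; a pose out of reach is approached as far as the arm can. A call is refused whole if a number of a shift passes 50 or a number of a turn 0.15, either way. A call with a gripper value outside its range is refused whole. "hand" is the opening in per cent of the stroke, from 0 (shut) to 100 (fully open), set as the call begins (left out, the last holds). The fingers move at their own pace and stop on an object; the grip force is fixed at half the most. Time passes only in rows, so rows that do not move let the fingers close. It gives the time, the measured TCP pose, the force and the opening at its end, in the units of the state.
- bot.read_state(): the state, without advancing time (a new reading comes with each control period).
- bot.grab_frame(name): name is "scene" or "top" or "wrist"; returns (picture, depth): 384x512x3 uint8, blue, green, red; 384x512 float32, mm along the optical axis (not along the pixel's ray), 0 where there is no reading.
- bot.camera_params(name): a dict with "K" (3x3 intrinsics, pixels), "k1" (the pictures are not rectified: a ray, as slopes to the right and down, at radius r is drawn at 1 + k1 r^2 times it, then the intrinsics apply), "world_from_camera" (4x4, takes a point from camera to world coordinates). Camera axes: x right, y down, z forward; pixel columns grow to the right and rows downward; lengths in mm; the calibration is good to about 2 mm. A picture is of the moment at which its call begins: read the wrist's pose just before it. camera_params takes no time and is no camera call; for the wrist camera it gives the pose at the moment of the call.
- bot.finish_job(): hands the job in, once; it reports no verdict.
The state is a dict: "time": time; "qpos": joint angles; "dq": joint speeds; "joint_torque": joint torques, N m; "position": TCP position; "orientation": TCP orientation; "force": force on the tool from outside, world axes, zero at the start; "ft_torque": the same for the moment, N m; "finger_gap": finger opening in mm.
Only numpy, scipy, OpenCV 4.12 (cv2) and the standard library are available. Lean on these libraries where they do the work, as an engineer would, in place of code of your own. Each camera call takes 0.05 s, during which the arm holds its last target. There are 200 camera calls.

### The job

One of the six yellow bolts of the round gearbox cover is missing: show the fitter where, by holding the fingertips, fingers straight down, about 3 cm above the empty bolt hole for at least two seconds. Then rise at least a hand's breadth (8 cm) and come down to point in the same way, again for at least two seconds, at the middle of the spare yellow bolt in the blue tray, and finish still pointing at it. Touch and move nothing, and never come low over any of the other bolts: approach each of the two places from straight above.

Things in the scene. Friction and masses are not known exactly. Their poses are not given: they have to be found in the camera images.
- gearbox: Fixed round cream gearbox, 208 mm across and 126 mm high to the machined bosses (138 mm to the bolt heads), lying with its grey-green cover up; a shaft stub sticks out level to 128 mm from its axis, 55 mm up. Origin: centre of the underside, on the work surface, z up. Six bright bosses of 40 mm diameter stand on the cover on a circle of 70 mm radius, 60 degrees apart; five carry a yellow bolt head. It may stand left or right, at any yaw.
- empty_hole (a point): Centre of the mouth of the empty bolt hole: a dark 17 mm hole, 10 mm deep, in a bright 40 mm boss, 126 mm above the work surface, 70 mm from the gearbox axis along its own +x.
- fitted_bolt1 (a point): Centre of the top of fitted yellow bolt head 1 (24 mm across, 12 mm proud of its boss), 60 degrees round the cover from the empty hole, counter-clockwise from above.
- fitted_bolt2 (a point): Centre of the top of fitted yellow bolt head 2 (24 mm across, 12 mm proud of its boss), 120 degrees round the cover from the empty hole, counter-clockwise from above.
- fitted_bolt3 (a point): Centre of the top of fitted yellow bolt head 3 (24 mm across, 12 mm proud of its boss), 180 degrees round the cover from the empty hole, counter-clockwise from above.
- fitted_bolt4 (a point): Centre of the top of fitted yellow bolt head 4 (24 mm across, 12 mm proud of its boss), 240 degrees round the cover from the empty hole, counter-clockwise from above.
- fitted_bolt5 (a point): Centre of the top of fitted yellow bolt head 5 (24 mm across, 12 mm proud of its boss), 300 degrees round the cover from the empty hole, counter-clockwise from above.
- tray: Fixed blue tray on the other side from the gearbox, 120 x 270 x 28 mm high, 4 mm walls, with three equal compartments in a row along its own y. Origin: centre of the underside, z up.
- yellow_bolt: The spare yellow (brass-coloured) hexagon-head bolt with its nut run on, lying on its side in one compartment of the blue tray, 24 mm thick, 80 mm long, loose. It may be in any of the three compartments. Origin: middle of its length, at its underside; x along the bolt, z up.
- yellow_bolt_top (a point): Top of the yellow bolt at the middle of its length, on the line across the tops of its head and nut, 24 mm above its underside, about 28 mm above the work surface.
- black_bolt: Black hexagon-head bolt with its nut run on, lying on its side in one compartment of the blue tray, 24 mm thick, 80 mm long, loose; not to be pointed at. Origin: middle of its length, at its underside.
- black_bolt_top (a point): 24 mm above the origin of the black bolt, at the middle of its length.
- red_bolt: Red hexagon-head bolt with its nut run on, lying on its side in one compartment of the blue tray, 24 mm thick, 64 mm long, loose; not to be pointed at. Origin: middle of its length, at its underside.
- red_bolt_top (a point): 24 mm above the origin of the red bolt, at the middle of its length.
- bearing: Loose steel bearing ring, 70 mm outside, 36 mm bore, 18 mm high, lying flat on the bench just beyond the work. Origin: centre of the underside.
- wrench: Loose steel wrench, under 200 mm long and 20 mm high, lying on the bench beyond the work. Origin: under the tool.
- hammer: Loose hammer with a wooden handle, about 270 mm long and under 45 mm high, lying on the bench beyond the work. Origin: under the tool.

How it is judged:
By the outcome, as a careful person would: the job done as asked, in the order asked, and still so for the second after the job is handed in, with the robot touching nothing.
It also fails if it takes over 48 s, if anything falls off the work surface, if the arm or the gripper's body presses on something with over 40 N, if the wrist force passes 120 N, or if a joint passes its speed limit or range.

## Working session

There is one attempt and no reset: what is moved stays moved. The work goes in short steps, Python scripts to look and compute and a tool call to move; the robot and the scene stay as the last step left them, time stands still between calls to the robot, and variables do not carry over. Pictures are saved under pics/ and viewed, about 8 in all and at most 12, crops included, and the job is handed in when it is done.

Besides the shell and the picture viewer there is one more tool, called after "Request:" in YAML: its name, and indented under it one key for each argument. jog_arm: Moves the arm, as the interface text tells. Its arguments: {"type":"object","properties":{"rows":{"type":"string"},"hand":{"type":"number"}},"required":["rows"]}

```bash
mkdir -p pics; cat > h.py <<'E'
import numpy as np, cv2
from bench import bot
def ray_plane(name,uv,z,P=None):
    P=P or bot.camera_params(name)
    K=np.array(P["K"]);T=np.array(P["world_from_camera"])
    d=np.array([P["k1"],0,0,0,0.])
    n=cv2.undistortPoints(np.array(uv,float).reshape(-1,1,2),K,d).reshape(-1,2)
    D=np.c_[n,np.ones(len(n))]@T[:3,:3].T
    o=T[:3,3]
    z=np.broadcast_to(z,len(n))
    return o+D*((z-o[2])/D[:,2])[:,None]
E
python3 - <<'E'
from h import *
for n in("top","scene"):
    im,d=bot.grab_frame(n); cv2.imwrite(f"pics/{n}0.png",im); np.save(f"{n}0.npy",d)
    print(n,bot.camera_params(n))
im=np.hstack([cv2.imread("pics/top0.png"),cv2.imread("pics/scene0.png")])
s=bot.read_state();print(s)
E
```

```text
top {'K': array([[435.3368027 ,   0.        , 257.28149703],
       [  0.        , 435.3368027 , 193.44035373],
       [  0.        ,   0.        ,   1.        ]]), 'k1': -0.08356823035207644, 'world_from_camera': array([[-1.98704916e-03, -9.98363310e-01,  5.71555126e-02,
         5.50841318e+02],
       [-9.99996265e-01,  2.09104675e-03,  1.75980603e-03,
         2.55512231e+01],
       [-1.87644062e-03, -5.71518024e-02, -9.98363737e-01,
         1.04827983e+03],
       [ 0.00000000e+00,  0.00000000e+00,  0.00000000e+00,
         1.00000000e+00]])}
scene {'K': array([[428.27409435,   0.        , 255.22034918],
       [  0.        , 428.27409435, 188.89354587],
       [  0.        ,   0.        ,   1.        ]]), 'k1': 0.03431734759964008, 'world_from_camera': array([[-5.33929070e-01,  5.85691126e-01, -6.09824280e-01,
         1.17266489e+03],
       [ 8.45421297e-01,  3.58275183e-01, -3.96108222e-01,
         3.98954330e+02],
       [-1.35121652e-02, -7.27052129e-01, -6.86449287e-01,
         7.32509011e+02],
       [ 0.00000000e+00,  0.00000000e+00,  0.00000000e+00,
         1.00000000e+00]])}
{'time': 0.1, 'qpos': array([ 6.29055319e+01,  2.05945838e+01,  8.65918582e+01, -9.48702075e-04,
        7.29092175e+01, -6.59320475e+00]), 'dq': array([-0.08149422, -0.03693661, -0.21484915,  0.05053846,  0.04359952,
        0.01619226]), 'joint_torque': array([-3.27219950e-04, -5.16364610e+01, -2.71403396e+01,  6.76871999e-02,
        2.76510516e-02, -5.65258279e-05]), 'position': array([209.84950317, 561.4422679 , 221.89176432]), 'orientation': array([ 173.94963736,   89.90433625, -116.55134637]), 'force': array([-0.89172538,  0.44210127,  0.21208803]), 'ft_torque': array([0.00964081, 0.00064549, 0.03331405]), 'finger_gap': 87.59680919577752}
```

View pics/top0.png

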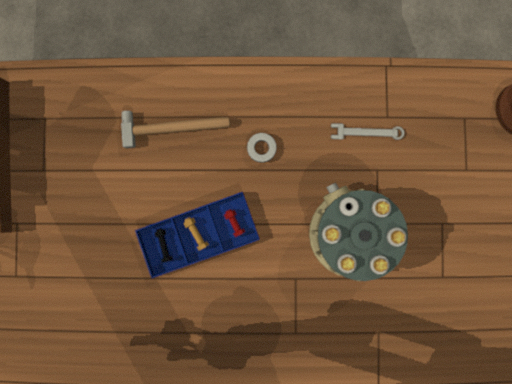

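The top view shows the gearbox on the right with its empty boss at about pixel (349,206). The tray is on the left, with the yellow bolt in the middle compartment at about (196,234).

```bash
python3 - <<'E'
from h import *
im=cv2.imread("pics/top0.png");hsv=cv2.cvtColor(im,cv2.COLOR_BGR2HSV)
m=cv2.inRange(hsv,(15,110,120),(35,255,255))
n,l,st,c=cv2.connectedComponentsWithStats(m)
heads=[]
for i in range(1,n):
    if st[i,4]>25:
        u=c[i]; print(st[i],u.round(1))
        if 310<u[0]<415 and 185<u[1]<285 and st[i,4]>60: heads.append(u); 
        if 180<u[0]<212 and 205<u[1]<260:
            k=cv2.minAreaRect(np.argwhere(l==i)[:,::-1].astype(np.float32)); print("bolt rect",k, ray_plane("top",[k[0]],20), ray_plane("top",[u],20))
            print(ray_plane("top",cv2.boxPoints(k),16)[:,:2].round(0))
W=ray_plane("top",heads,138)
print(W.round(1))
A=np.c_[W[:,:2],np.ones(len(W))];s=np.linalg.lstsq(A,(W[:,:2]**2).sum(1),rcond=None)[0]
ctr=s[:2]/2;print("ctr",ctr,"r",np.linalg.norm(W[:,:2]-ctr,axis=1))
print("angles",np.degrees(np.arctan2(*(W[:,:2]-ctr).T[::-1])))
print("hole",ray_plane("top",[[349,206]],126))
E
```

```text
[133 118  96  16 853] [181.4 125.3]
[376 202  13  12 133] [382.  207.4]
[184 218  22  32 187] [194.2 233.1]
bolt rect ((193.9178466796875, 233.624267578125), (33.248199462890625, 7.828984260559082), 60.01836013793945) [[515.03491049 177.08858407  20.        ]] [[516.25330093 176.51886583  20.        ]]
[[544. 206.]
 [554. 190.]
 [486. 150.]
 [476. 166.]]
[326 228  13  13 131] [331.8 233.9]
[391 231  14  12 131] [397.3 236.7]
[459 244  12   9  26] [464.1 247.8]
[341 257  13  13 132] [347.1 263.5]
[374 259  13  13 132] [380.1 264.7]
[177 270  17   8  46] [185.5 274. ]
[[ 573.  -235.2  138. ]
 [ 518.  -128.3  138. ]
 [ 511.3 -267.   138. ]
 [ 456.2 -160.   138. ]
 [ 453.1 -229.6  138. ]]
ctr [ 514.61496035 -197.59262144] r [69.4311247  69.37034744 69.43776402 69.4980043  69.35016161]
angles [ -32.78642342   87.1861492   -92.70403194  147.25384504 -152.49252778]
hole [[ 576.49030625 -167.74115703  126.        ]]
```

```bash
cat >> h.py <<'E'
from scipy.spatial.transform import Rotation as Ro
def shift(tgt):
    s=bot.read_state();R=Ro.from_euler('xyz',s['orientation'],degrees=True).as_matrix()
    print("t",s['time'],"pos",s['position'].round(1),"axis x",R[:,0].round(3),"z",R[:,2].round(3),"gap",round(s['finger_gap'],1))
    print("tool shift",(R.T@(np.array(tgt)-s['position'])).round(1))
E
python3 - <<'E'
from h import *
shift([577,60,260]); shift([577,-165,260])
E
```

```text
t 0.1 pos [209.8 561.4 221.9] axis x [-0.001 -0.001 -1.   ] z [ 0.35   0.937 -0.002] gap 87.6
tool shift [ -37.6 -519.5 -341.2]
t 0.1 pos [209.8 561.4 221.9] axis x [-0.001 -0.001 -1.   ] z [ 0.35   0.937 -0.002] gap 87.6
tool shift [ -37.3 -598.3 -551.9]
```

Request:
jog_arm:
  rows: "-20 0 0 0 0 0;-20 -20 -15 0 0 0;0 -40 -26 0 0 0;0 -40 -26 0 0 0;0 -40 -26 0 0 0;0 -40 -26 0 0 0;0 -40 -26 0 0 0;0 -40 -26 0 0 0;0 -40 -26 0 0 0;0 -40 -26 0 0 0;0 -40 -26 0 0 0;0 -40 -26 0 0 0"
  hand: 0

```text
time: 1.3
position: [507.8, 155.5, 262.4]
orientation: [116.3, 90.0, -174.2]
force: [0.9, -0.4, 0.1]
finger_gap: 0.3
```

```bash
python3 - <<'E'
from h import *
shift([577,-165,260])
E
```

```text
t 1.3 pos [507.8 155.5 262.4] axis x [-0. -0. -1.] z [ 0.35   0.937 -0.   ] gap 0.3
tool shift [   2.4 -177.1 -275.9]
```

Request:
jog_arm:
  rows: "0 -17 -27 0 0 0;0 -17 -27 0 0 0;0 -17 -27 0 0 0;0 -17 -27 0 0 0;0 -17 -27 0 0 0;0 -17 -27 0 0 0;0 -17 -27 0 0 0;0 -17 -27 0 0 0;0 -12 -24 0 0 0;0 0 0 0 0 0;0 0 0 0 0 0;0 0 0 0 0 0"

```text
time: 2.5
position: [561.3, -118.2, 262.4]
orientation: [67.8, 89.9, 137.3]
force: [0.5, 0.5, 1.1]
finger_gap: 0.4
```

```bash
python3 - <<'E'
from h import *
shift([577,-165,156])
P=bot.camera_params("wrist")
im,d=bot.grab_frame("wrist");cv2.imwrite("pics/w1.png",im);np.save("w1.npy",d);import pickle;pickle.dump(P,open("w1.pkl","wb"))
t,_=bot.grab_frame("top");
E
```

```text
t 2.5 pos [ 561.3 -118.2  262.4] axis x [-0.001  0.001 -1.   ] z [0.35  0.937 0.   ] gap 0.4
tool shift [106.4 -31.2 -38.4]
```

View pics/w1.png

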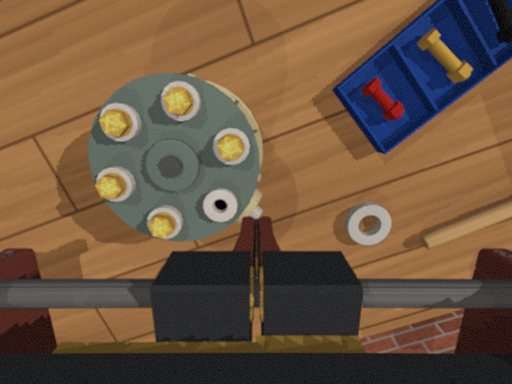

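The wrist view shows the empty hole at about (220,205), the five bolt heads, and the yellow bolt at about (445,56).

```bash
python3 - <<'E'
from h import *
import pickle
P=pickle.load(open("w1.pkl","rb"))
im=cv2.imread("pics/w1.png");g=cv2.cvtColor(im,cv2.COLOR_BGR2GRAY);hsv=cv2.cvtColor(im,cv2.COLOR_BGR2HSV)
x0,y0=205,190;c=g[y0:222,x0:236];m=(c<60).astype(np.uint8)
n,l,st,ce=cv2.connectedComponentsWithStats(m)
for i in range(1,n):
  if st[i,4]>10: u=ce[i]+[x0,y0];print("hole px",st[i],u,ray_plane("",[u],126,P))
m=cv2.inRange(hsv,(15,120,100),(35,255,255));n,l,st,ce=cv2.connectedComponentsWithStats(m)
H=[]
for i in range(1,n):
  if st[i,4]>200 and ce[i][1]<245:
    k=cv2.minAreaRect(np.argwhere(l==i)[:,::-1].astype(np.float32))
    if ce[i][0]>400: print("bolt",k,ray_plane("",[k[0],ce[i]],18,P).round(1)); print(ray_plane("",cv2.boxPoints(k),18,P).round(0))
    elif ce[i][0]<260: H.append(ray_plane("",[k[0]],134,P)[0])
H=np.array(H);print(H.round(1),H.mean(0))
E
```

```text
hole px [10 10 11 10 82] [220.2195122  204.29268293] [[ 571.30404647 -165.76316599  126.        ]]
bolt ((445.2579345703125, 56.73474884033203), (59.41169738769531, 22.66824722290039), 45.881404876708984) [[512.7 172.4  18. ]
 [512.4 173.1  18. ]]
[[483. 139.  18.]
 [472. 163.  18.]
 [543. 206.  18.]
 [556. 182.  18.]]
[[ 460.6 -248.8  134. ]
 [ 404.9  -95.2  134. ]
 [ 452.3 -161.2  134. ]
 [ 449.3 -230.2  134. ]
 [ 513.5 -129.   134. ]
 [ 508.2 -270.5  134. ]] [ 464.80004852 -189.14588306  134.        ]
```

View pics/scene0.png

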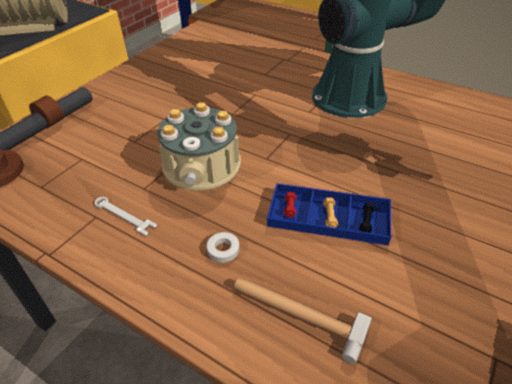

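Request:
jog_arm:
  rows: "0 -7 -10 0 0 0;0 -7 -10 0 0 0;0 -7 -10 0 0 0;0 -5 -7 0 0 0;0 0 0 0 0 0;0 0 0 0 0 0;0 0 0 0 0 0"

```text
time: 3.3
position: [573.0, -162.9, 262.6]
orientation: [74.6, 90.0, 144.0]
force: [-0.2, -0.4, 0.3]
finger_gap: 0.2
```

```bash
python3 - <<'E'
from h import *
shift([575,-165.5,156])
im=cv2.imread("pics/scene0.png");hsv=cv2.cvtColor(im,cv2.COLOR_BGR2HSV)
m=cv2.inRange(hsv,(15,120,100),(35,255,255));n,l,st,ce=cv2.connectedComponentsWithStats(m)
for i in range(1,n):
  if st[i,4]>60: print(st[i],ce[i].round(1),ray_plane("scene",[ce[i]],134)[0].round(1),ray_plane("scene",[ce[i]],16)[0].round(1))
P=bot.camera_params("wrist")
im,d=bot.grab_frame("wrist");cv2.imwrite("pics/w2.png",im);import pickle;pickle.dump(P,open("w2.pkl","wb"))
t,_=bot.grab_frame("top");cv2.imwrite("pics/t2.png",t)
E
```

```text
t 3.3 pos [ 573.  -162.9  262.6] axis x [-0.  0. -1.] z [0.35  0.937 0.   ] gap 0.2
tool shift [106.6  -2.8  -1.8]
[195   0  22   6  78] [205.5   1.5] [-129.4 -654.3  134. ] [-386.1 -861.9   16. ]
[263   0  60  13 397] [299.5   3.7] [-287.3 -339.1  134. ] [-575.1 -484.6   16. ]
[   0    8  129  122 7814] [59.4 64.6] [ 491.6 -720.8  134. ] [ 357.3 -941.6   16. ]
[196 102  11  10  85] [200.9 106.1] [ 452.2 -230.3  134. ] [ 310.2 -354.4   16. ]
[169 109  12   9  84] [174.7 113. ] [ 511.7 -267.3  134. ] [ 381.3 -398.6   16. ]
[218 110  10  10  86] [222.5 114.7] [ 455.6 -160.   134. ] [ 314.2 -270.2   16. ]
[163 125  11  10  92] [168.3 129.4] [ 574.2 -234.6  134. ] [ 456.2 -359.5   16. ]
[213 127  11  10  90] [218.3 131.5] [ 518.8 -127.3  134. ] [ 389.8 -231.1   16. ]
[324 198  14  29 236] [330.2 212.3] [621.2 211.1 134. ] [512.5 174.1  16. ]
```

View pics/w2.png

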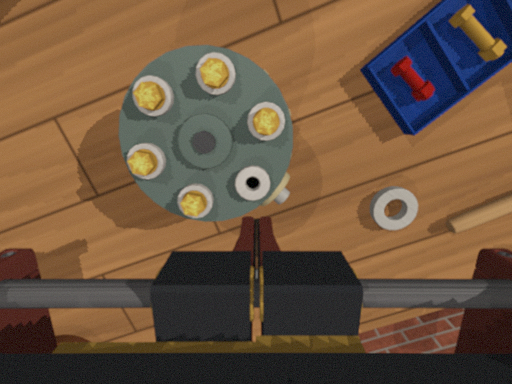

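```bash
python3 - <<'E'
from h import *
import pickle
P=pickle.load(open("w2.pkl","rb"));T=np.array(P["world_from_camera"])
def proj(p):
    M=np.linalg.inv(T);return cv2.projectPoints(np.array([p],float),cv2.Rodrigues(M[:3,:3])[0],M[:3,3],np.array(P["K"]),np.array([P["k1"],0,0,0,0.]))[0].ravel().round(1)
s=bot.read_state()['position']
print("cam",T[:3,3],"tcp px",proj(s),"hole top-est px",proj([576.8,-165.5,126]),"wrist-est",proj([571.5,-165.7,126]))
im=cv2.imread("pics/w2.png");g=cv2.cvtColor(im,cv2.COLOR_BGR2GRAY)
for nm,m,z in(("dark",g[165:203,232:275]<60,123),("boss",g[165:203,232:275]>135,126)):
  n,l,st,ce=cv2.connectedComponentsWithStats(m.astype(np.uint8))
  for i in range(1,n):
    if st[i,4]>40:u=np.array([st[i,0]+st[i,2]/2-.5+232,st[i,1]+st[i,3]/2-.5+165]);print(nm,st[i],u,ray_plane("",[u],z,P))
cv2.imwrite("pics/crop.png",cv2.resize(np.hstack([im[160:300,190:330],cv2.imread("pics/t2.png")[150:290,280:420]]),None,fx=2.8,fy=2.8,interpolation=cv2.INTER_CUBIC))
E
```

```text
cam [ 502.08017022 -135.93456902  423.70958273] tcp px [256.  234.7] hole top-est px [255.  186.1] wrist-est [253.2 181.9]
dark [ 15  12  12  11 100] [252.5 182. ] [[ 572.02480267 -166.7347358   123.        ]]
boss [  3   1  35  35 784] [252. 183.] [[ 572.21525301 -167.36489306  126.        ]]
```

View pics/crop.png

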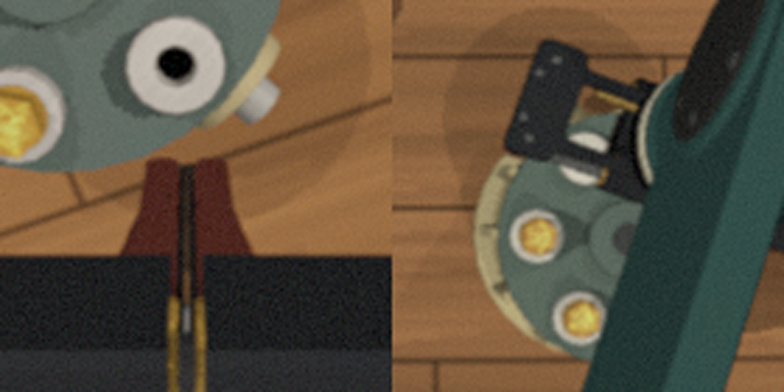

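Top and scene agree on the hole at (577,-165.5). The wrist camera gives (572,-167), and its 4–5 mm offset shows on every bolt head too. I'll use (575,-166), which is close enough for a 17 mm hole, and descend straight down.

Request:
jog_arm:
  rows: "0 -3 -2 0 0 0;0 0 0 0 0 0;16 0 0 0 0 0;16 0 0 0 0 0;16 0 0 0 0 0;16 0 0 0 0 0;16 0 0 0 0 0;12 0 0 0 0 0;9 0 0 0 0 0;5 0 0 0 0 0;0 0 0 0 0 0;0 0 0 0 0 0"

```text
time: 4.6
position: [575.6, -166.2, 157.1]
orientation: [-100.6, 90.0, -31.1]
force: [0.3, -0.2, -0.3]
finger_gap: 0.7
```

```bash
python3 - <<'E'
from h import *
shift([575,-166,156])
im,d=bot.grab_frame("wrist");s,_=bot.grab_frame("scene")
cv2.imwrite("pics/c3.png",np.hstack([cv2.resize(im[100:300,150:350],(600,600))[:,100:500],cv2.resize(s[70:220,140:260],(400,500),interpolation=cv2.INTER_CUBIC).copy() if 0 else cv2.resize(s[60:200,145:240],(400,600),interpolation=cv2.INTER_CUBIC)]))
E
```

```text
t 4.6 pos [ 575.6 -166.2  157.1] axis x [ 0.001 -0.    -1.   ] z [ 0.35   0.937 -0.   ] gap 0.7
tool shift [ 1.1  0.7 -0.1]
```

View pics/c3.png

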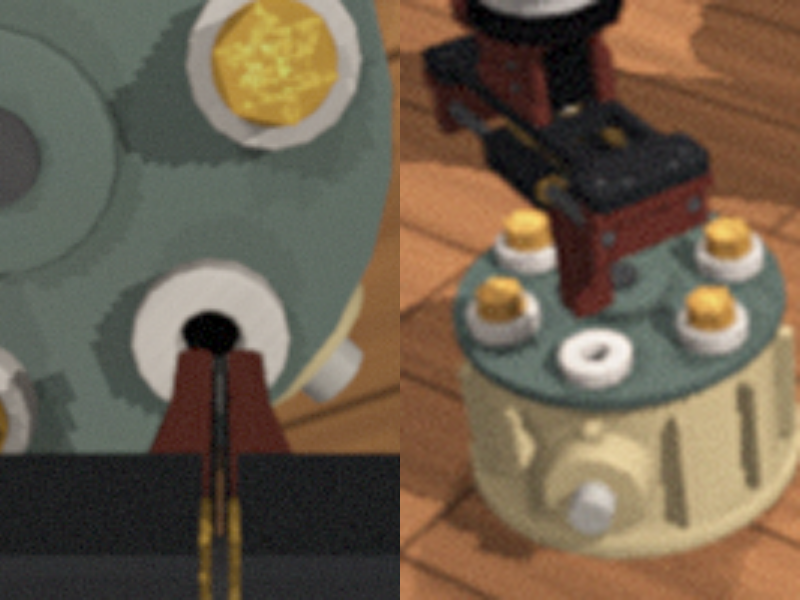

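Both close views show the fingertips over the hole. I'll hold there for 2.6 s, then rise about 110 mm.

Request:
jog_arm:
  rows: "0 0 0 0 0 0;0 0 0 0 0 0;0 0 0 0 0 0;0 0 0 0 0 0;0 0 0 0 0 0;0 0 0 0 0 0;0 0 0 0 0 0;0 0 0 0 0 0;0 0 0 0 0 0;0 0 0 0 0 0;0 0 0 0 0 0;0 0 0 0 0 0"

```text
time: 5.9
position: [575.3, -166.0, 156.7]
orientation: [148.3, 90.0, -142.2]
force: [0.0, 0.6, -0.3]
finger_gap: 0.7
```

Request:
jog_arm:
  rows: "0 0 0 0 0 0;0 0 0 0 0 0;0 0 0 0 0 0;0 0 0 0 0 0;0 0 0 0 0 0;0 0 0 0 0 0;0 0 0 0 0 0;0 0 0 0 0 0;0 0 0 0 0 0;0 0 0 0 0 0;0 0 0 0 0 0;0 0 0 0 0 0"

```text
time: 7.1
position: [575.3, -166.0, 156.7]
orientation: [-175.0, 90.0, -105.5]
force: [1.0, -0.0, -0.1]
finger_gap: 0.3
```

Request:
jog_arm:
  rows: "0 0 0 0 0 0;0 0 0 0 0 0;-10 0 0 0 0 0;-20 0 0 0 0 0;-20 0 0 0 0 0;-20 0 0 0 0 0;-20 0 0 0 0 0;-20 0 0 0 0 0;0 0 0 0 0 0;0 0 0 0 0 0"

```text
time: 8.1
position: [575.4, -166.0, 267.0]
orientation: [-97.8, 89.9, -28.3]
force: [0.5, 0.4, -0.6]
finger_gap: 0.4
```

```bash
python3 - <<'E'
from h import *
shift([513.5,174.5,265])
E
```

```text
t 8.1 pos [ 575.4 -166.   267. ] axis x [ 0.001 -0.001 -1.   ] z [ 0.35   0.937 -0.   ] gap 0.4
tool shift [  1.8 177.3 297.3]
```

Request:
jog_arm:
  rows: "0 16 27 0 0 0;0 16 27 0 0 0;0 16 27 0 0 0;0 16 27 0 0 0;0 16 27 0 0 0;0 16 27 0 0 0;0 16 27 0 0 0;0 16 27 0 0 0;0 16 27 0 0 0;0 16 27 0 0 0;0 17 27 0 0 0;0 0 0 0 0 0"

```text
time: 9.3
position: [511.6, 177.1, 265.2]
orientation: [94.3, 89.8, 164.0]
force: [-0.5, -0.4, -0.1]
finger_gap: 0.4
```

Request:
jog_arm:
  rows: "60e-1 0 0 0 0 0;20 0 0 0 0 0;20 0 0 0 0 0;20 0 0 0 0 0;20 0 0 0 0 0;14 0 0 0 0 0;0 0 0 0 0 0;0 0 0 0 0 0;0 0 0 0 0 0"

```text
time: 10.2
position: [514.1, 173.7, 167.2]
orientation: [-70.8, 89.9, -1.4]
force: [-0.1, 0.5, 0.2]
finger_gap: 0.5
```

```bash
python3 - <<'E'
from h import *
shift([513.5,174.5,58])
P=bot.camera_params("wrist")
im,d=bot.grab_frame("wrist");cv2.imwrite("pics/w4.png",im)
hsv=cv2.cvtColor(im,cv2.COLOR_BGR2HSV)
m=cv2.inRange(hsv,(15,120,100),(35,255,255));n,l,st,ce=cv2.connectedComponentsWithStats(m)
for i in range(1,n):
  if st[i,4]>300:
    k=cv2.minAreaRect(np.argwhere(l==i)[:,::-1].astype(np.float32));print(st[i],k,ray_plane("",[k[0],ce[i]],18,P).round(1))
E
```

```text
t 10.2 pos [514.1 173.7 167.2] axis x [ 0.001 -0.    -1.   ] z [0.351 0.936 0.   ] gap 0.5
tool shift [109.2   1.    0.5]
[    0     0   512   279 76187] ((255.50003051757812, 138.99996948242188), (277.99993896484375, 510.99993896484375), 90.0) [[470.3 189.6  18. ]
 [458.6 206.   18. ]]
[ 224  148   62   56 1053] ((256.3616027832031, 177.67398071289062), (68.56652069091797, 22.339702606201172), 38.50065231323242) [[512.4 174.9  18. ]
 [512.4 174.8  18. ]]
[ 230  266  234   88 3300] ((346.7143249511719, 329.938232421875), (219.6885986328125, 88.78510284423828), 12.193034172058105) [[757.9 215.9  18. ]
 [765.6 214.9  18. ]]
[  54  308  159   44 2516] ((133.0, 329.5), (158.0, 43.0), 0.0) [[653.9 -59.5  18. ]
 [644.7 -85.8  18. ]]
```

View pics/w4.png

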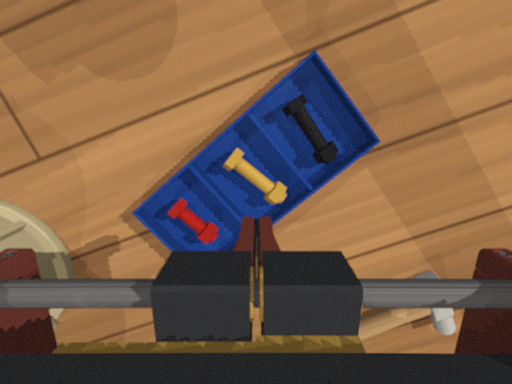

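The yellow bolt is unobscured in the middle compartment at (256,178). The estimates agree on about (514,175), so I descend straight down 109 mm.

Request:
jog_arm:
  rows: "16 1 1 0 0 0;18 0 0 0 0 0;18 0 0 0 0 0;18 0 0 0 0 0;16 0 0 0 0 0;12 0 0 0 0 0;7 0 0 0 0 0;4 0 0 0 0 0;0 0 0 0 0 0;0 0 0 0 0 0;0 0 0 0 0 0;0 0 0 0 0 0"

```text
time: 11.45
position: [513.3, 175.5, 58.1]
orientation: [-61.2, 89.9, 8.3]
force: [0.4, 0.3, 0.1]
finger_gap: 0.8
```

```bash
python3 - <<'E'
from h import *
shift([514,175,58])
im,d=bot.grab_frame("wrist");s,_=bot.grab_frame("scene")
cv2.imwrite("pics/c5.png",np.hstack([cv2.resize(im[100:300,190:325],(400,600)),cv2.resize(s[130:250,290:370],(400,600),interpolation=cv2.INTER_CUBIC)]))
E
```

```text
t 11.45 pos [513.3 175.5  58.1] axis x [ 0.001  0.    -1.   ] z [0.35  0.937 0.   ] gap 0.8
tool shift [ 0.1 -0.8 -0.3]
```

View pics/c5.png

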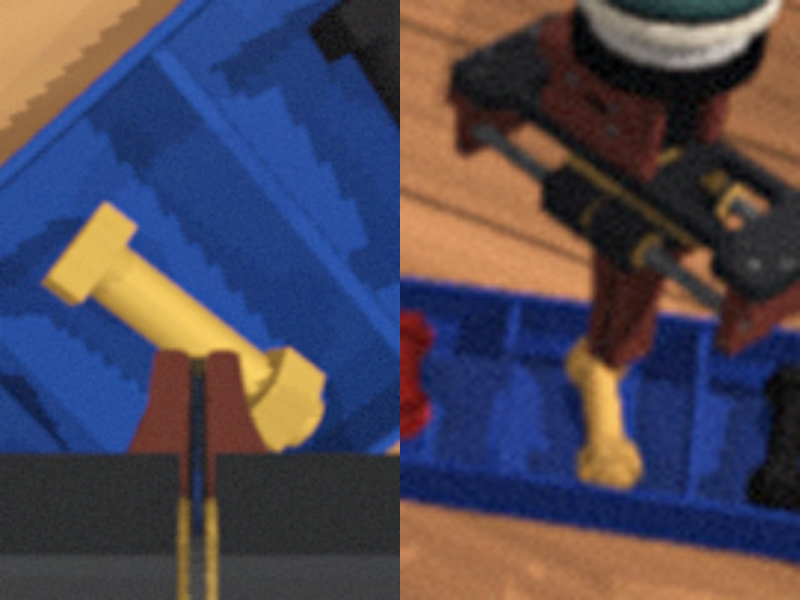

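The fingertips are over the middle of the bolt's shank. I'll hold here, then hand in.

Request:
jog_arm:
  rows: "0 0 0 0 0 0;0 0 0 0 0 0;0 0 0 0 0 0;0 0 0 0 0 0;0 0 0 0 0 0;0 0 0 0 0 0;0 0 0 0 0 0;0 0 0 0 0 0;0 0 0 0 0 0;0 0 0 0 0 0;0 0 0 0 0 0;0 0 0 0 0 0"

```text
time: 12.75
position: [512.9, 175.4, 57.6]
orientation: [171.9, 90.0, -118.6]
force: [0.4, 0.5, -0.1]
finger_gap: 0.2
```

Request:
jog_arm:
  rows: "0 0 0 0 0 0;0 0 0 0 0 0;0 0 0 0 0 0;0 0 0 0 0 0;0 0 0 0 0 0;0 0 0 0 0 0;0 0 0 0 0 0;0 0 0 0 0 0;0 0 0 0 0 0;0 0 0 0 0 0;0 0 0 0 0 0;0 0 0 0 0 0"

```text
time: 13.95
position: [512.9, 175.4, 57.6]
orientation: [156.4, 90.0, -134.1]
force: [-0.3, -0.2, -0.5]
finger_gap: 0.8
```

```bash
python3 -c "
from h import *
shift([514,175,58]);print(bot.finish_job())"
```

```text
t 13.95 pos [512.9 175.4  57.6] axis x [-0. -0. -1.] z [ 0.35   0.937 -0.   ] gap 0.8
tool shift [-0.4 -1.2 -0. ]
the job is handed in; nothing more can be done
None
```

The job is done and handed in at about 14 s of the 48 s allowed. With the fingers shut and straight down, I did the following:
- **Empty hole:** I pointed at it from TCP (575, -166, 157), about 31 mm above the mouth, for about 2.6 s.
- **Between the two:** I rose about 110 mm and crossed over at a height of about 265 mm.
- **Spare yellow bolt:** I came straight down over its middle to TCP (513, 175, 58), about 30 mm above its top. I held there for about 2.5 s and finished still pointing at it.

**Checks:** Close pictures from the wrist and scene cameras showed the fingertips over the hole and over the middle of the bolt. Force readings stayed near zero, so there was no sign of contact.

**Disagreement:** The wrist camera put the hole about 5 mm nearer the robot in x than the top and scene cameras did. For the bolt, the three cameras differed by up to about 4 mm. I pointed at a value in between, so each position could be off by about 2–3 mm.

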